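Weigh a sample case on the hook scale and put it in the post tray

TASK

Weigh the sample case for the post: hang it by its wire bail on the hook of the spring scale and let it down slowly until the spring alone carries it, so that it neither drops nor bounces when you let go; leave it hanging untouched and still for a good second for the reading. Then take it off the hook and stand it upright in the post tray, set down softly, leaving the things around undisturbed. Do not strike or force the hook, and do not pull the pointer past the red mark at the bottom of the scale.

Things in the scene. Friction and masses are not known exactly. Their poses are not given: they have to be found in the camera images.
- case_center (a point): Centre (half-way up) of the loose sample case: hard box 30 mm deep (its x), 52 mm wide (its y; grasp it across this), 70 mm tall (its z), blue with a white top, standing on the desk at the start. A rigid wire bail stands on its top. Mass unknown, 0.18 to 0.77 kg (metal samples inside).
- case_bail (a point): Underside of the wire at the bail's peak, the point that rests in the hook: 61 mm above case_center, 26 mm above the case's top; same axes. The bail is a rigid upright loop of 3.5 mm steel wire in the case's y-z plane, 34 mm between leg centres, gently peaked in the middle; a hook passes through it along the case's x, from either side.
- hook_valley (a point): Top of the wire at the bottom of the scale's open hook, where a bail rests; 217 mm above the desk when unloaded, moves down with the hook; axes as scale_foot. The hook is 4.4 mm steel wire in the x-z plane; its V-shaped valley is 28 mm wide at the top. The wire's underside is 4.4 mm below this point. Pass a bail over the tip along +x, then lower it into the valley.
- scale_foot (a point): Point on the desk straight below the hook of the fixed column spring scale: white upright housing 310 mm tall, 60 mm wide, its front 62 mm to the +x side of this point (+x points from the hook to the column), on a grey foot plate 14 mm high, 96 mm wide, from 46 mm in front of this point to 114 mm behind it.
- hook (a joint): Downward travel of the sprung hook in m: 0 unloaded, at its upper stop; grows as it is loaded, at 120 N/m (about 1 mm for 12 g), lightly damped. Red mark at 0.085, lower stop at 0.090.
- tray_floor (a point): Centre of the inner floor of the fixed black post tray, 5 mm above the desk (cork lined); tray 120 mm (x) x 108 mm (y) outside, walls 4 mm thick and 24 mm high, x and y along its sides.
- sample_case: The sample case as a whole (see case_center); origin at the centre of its underside.
- the_stapler: Bystander: pale green stapler, 128 mm long (y) x 36 mm x 42 mm tall; origin at the centre of its underside.
- the_mug: Bystander: speckled white mug, 85 mm across, 102 mm tall, handle along its y; origin at the centre of its underside.
- hook_tip (a point): Topmost point of the hook's free, upturned tip: 13 mm to the -x side of hook_valley and 12 mm above it. On the other (+x) side of the valley a straight arm leads back to the column, its centre line 8 mm above hook_valley.
- the_eraser: Bystander: blue and white eraser, 46 mm long (y) x 21 mm x 13 mm; origin at the centre of its underside.
- post_tray: The same fixed post tray as a whole; origin on the desk under its centre, axes as tray_floor.
Mind the look-alikes: they are no part of the job. What is shaped like the sample_case but brown or pink is not meant.

How it is judged:
On the way:
1. the case hangs by its bail on the hook, carried by the spring alone, untouched by the robot and still for one second (distance between case_bail and hook_valley below 0.008 m and value of joint hook above 0.01 m and velocity of joint hook between -0.012 and 0.012 m/s and linear speed of sample_case below 0.03 m/s and contact force between each of the arm, the fingers and sample_case below 0.03 N and contact force between each of the arm, the fingers and hook below 0.03 N), for 1 s.
At the end, for the whole second after the job is handed in: the case stands upright (within 6 degrees) and still on the tray's floor, within its walls, and the hook is empty and back within 4 mm of zero (x of sample_case in the frame of tray_floor between -0.043 and 0.043 m and y of sample_case in the frame of tray_floor between -0.04 and 0.04 m and z of sample_case in the frame of tray_floor below 0.005 m and angle between sample_case's own z axis and vertical below 0.1 rad and linear speed of sample_case below 0.02 m/s and value of joint hook below 0.004 m); the robot touches nothing.
It fails at once if the hook drops or bounces faster than 0.055 m/s while the case is not held ((velocity of joint hook above 0.055 m/s or velocity of joint hook below -0.055 m/s) and contact force between the fingers and sample_case below 0.03 N).
It fails at once if the pointer is pulled past the red mark (hook travel over 85 mm) (value of joint hook above 0.085 m).
It fails at once if the hook is struck or forced with more than 15 N (contact force between anything else and hook above 15 N).
It fails at once if the case is dropped or set down hard (over 60 N between case and tray) (contact force between sample_case and post_tray above 60 N).
It fails at once if a bystander is shifted more than 15 mm (distance of any of the_stapler, the_eraser, the_mug from where it was at the start of the episode above 0.015 m).
It also fails if it takes over 64 s, if anything falls off the work surface, if the arm or the gripper's body presses on something with over 40 N, if the wrist force passes 120 N, or if a joint passes its speed limit or range.

ROBOT

A 6-joint arm with a two-finger parallel gripper is mounted at the origin on the work surface; the furniture and walls round the work are solid. World frame = base frame: x ahead of the robot, y to its left, z up, the work surface at z = 0. Lengths are in m, angles in rad, forces in N, time in s.
With the tool pointing down it reaches from about 0.2 to 0.875 m from the base axis. Payload 3.4 kg.
Tool frame: the origin (TCP) lies on the centre line of the jaws, within the pads' length; the fingertips stand 17 mm ahead of it and the grasp point (between the pads) lies 2 mm behind it (tcp_to_tips is the distance from the TCP to the fingertips, in m); z points along the fingers, y is the direction in which the jaws open and shut (so a half turn about z gives the same grasp; the last joint's range is limited). The gripper opens to 94 mm and grips with 3 to 60 N. Pads are 16 mm wide; open, the fingers measure 119 mm over their backs; the gripper's body (75 mm by 177 mm) begins 78 mm behind the grasp point.
Start: joints at [1.014, 0.276, 1.505, -0, 1.361, -0.121], TCP at [0.243, 0.521, 0.194] pointing down, gripper open.
Joint ranges: [-2.89, 2.89], [-0.75, 2.08], [0.22, 2.7], [-1.18, 4.32], [0.11, 2.71], [-2.7, 2.7]. Speed limits (rad/s): [2.57, 2.57, 3.14, 3.14, 3.14, 3.14].

INTERFACE

Orientations are given as a rotation vector (axis times angle).
In Python, from station import * gives the robot as it stands.
- The arm moves only by the tool send_rows, never from a script. Its argument "plan" is a list of rows, each a list of 5 numbers: the finger opening in mm, from 0 to 94, then the shift along the tool's x, y, z in mm, then the turn about the tool's z in rad. A call has 1 to 20 rows; each row is the pose to reach, as a shift and turn from the pose commanded when the call began, along the tool's axes at that moment; what a row does not reach only later rows make up. A row lasts 1/12 s, in which the tool goes at most 41.7 mm and 7.16 degrees, less where a joint would pass 70% of its speed; a pose out of reach is approached as far as the arm can. A call with a gripper value outside its range is refused whole. The fingers move at their own pace and stop on an object; the grip force is fixed at half the most. Time passes only in rows, so rows that repeat a pose let the fingers close. It gives the time, the measured TCP pose, the force and the opening at its end, in the units of the state.
- read_state(): the state, without advancing time (a new reading comes with each control period).
- snapshot(name): name is "scene" or "top" or "wrist"; returns a dict with "color" (420x560x3 uint8, red, green, blue), "fx", "fy", "cx", "cy" (pixels), "R" (3x3) and "t" (3): a world point X has camera coordinates R X + t. Camera axes: x right, y down, z forward; pixel columns grow to the right and rows downward; lengths in m; the calibration is good to about 2 mm. The wrist camera is an equidistant fisheye: a pixel r from the principal point sees the ray r / f radians off the axis. A picture is of the moment at which its call begins. There is no depth.
- sign_off(): hands the job in, once; it reports no verdict.
Trained networks look in the newest picture that a camera, given by its name, has taken for a name from the list of things; names that differ only in an ending like _2 or _b are one class to them, and where a whole thing is asked for, a point or a joint stands for the part that bears it (a point fixed in the world has none). Each returns a list of dicts, best first, with "p" (0 to 1); they miss things now and then, are a little off and sometimes report something else, mostly with a low value. They report only what shows in the picture. A call takes as long as a camera call. They do not tell look-alikes from the thing itself.
- masks_of(camera, query): "mask" (420x560 bool, what is visible of it) and "box" ([left, top, right, bottom] in pixels, round what is visible of it).
The state is a dict: "time": time; "qpos": joint angles; "joint_velocities": joint speeds; "tau": joint torques, N m; "tcp_pos": TCP position; "eef_rot": TCP orientation; "wrist_force": force on the tool from outside, world axes, zero at the start; "wrist_torque": the same for the moment, N m; "finger_gap": finger opening in m.
Only numpy, scipy, OpenCV 4.12 (cv2) and the standard library are available. Lean on these libraries where they do the work, as an engineer would, in place of code of your own. Each camera call takes 0.05 s, during which the arm holds its last target.

## Working session

There is one attempt and no reset: what is moved stays moved. The work goes in short steps, Python scripts to look and compute and a tool call to move; the robot and the scene stay as the last step left them, time stands still between calls to the robot, and variables do not carry over. Pictures are saved under pics/ and viewed, and the job is handed in when it is done.

Besides the shell and the picture viewer there is one more tool, called after ">>>" as name([rows], argument=value, ...), one row to a line, values as JSON. send_rows: Moves the arm, as the interface text tells. Its arguments: {"type":"object","properties":{"plan":{"type":"array"}},"required":["plan"]}

```bash
mkdir -p pics; ls
cat > h.py <<'E'
from station import *
import numpy as np, cv2
from scipy.spatial.transform import Rotation as Ro
def save(s,n): cv2.imwrite('pics/'+n+'.png',s['color'][:,:,::-1])
E
python3 - <<'E'
from h import *
s=read_state();print({k:np.round(v,3) for k,v in s.items()})
for n in ["scene","top","wrist"]:
    im=snapshot(n);save(im,n+'0');print(n,im['fx'],im['cx'],im['cy'],np.round(im['R'],3).tolist(),np.round(im['t'],3), np.round(-im['R'].T@im['t'],3))
    for q in ['sample_case','hook','post_tray','scale_foot','the_stapler','the_mug','the_eraser']:
        try: print(q,[(round(float(d['p']),2),np.round(d['box']).tolist()) for d in masks_of(n,q)[:5]])
        except Exception as e: print(q,e)
E
```

```text
pics
{'time': np.float64(0.0), 'qpos': array([ 1.014,  0.277,  1.506, -0.   ,  1.361, -0.121]), 'joint_velocities': array([-0.   , -0.001, -0.001, -0.   , -0.001, -0.   ]), 'tau': array([ 2.0000e-03, -4.0458e+01, -2.3723e+01,  7.0000e-02,  3.4000e-02,
       -0.0000e+00]), 'tcp_pos': array([0.242, 0.521, 0.194]), 'eef_rot': array([-6.790e-01, -3.067e+00,  3.000e-03]), 'wrist_force': array([0.159, 0.207, 0.334]), 'wrist_torque': array([-0.015, -0.001,  0.002]), 'finger_gap': np.float64(0.094)}
scene 499.89544119026397 282.79739663056864 210.02387769972492 [[-0.66, -0.751, -0.005], [-0.566, 0.502, -0.654], [0.494, -0.429, -0.756]] [0.27  0.549 0.764] [0.111 0.255 0.938]
sample_case [(0.96, [400.0, 248.0, 430.0, 281.0]), (0.93, [372.0, 198.0, 394.0, 234.0]), (0.73, [357.0, 263.0, 382.0, 303.0]), (0.56, [370.0, 226.0, 398.0, 263.0])]
hook []
post_tray [(0.85, [268.0, 280.0, 346.0, 353.0]), (0.41, [114.0, 210.0, 236.0, 371.0])]
scale_foot [(0.65, [118.0, 207.0, 233.0, 368.0])]
the_stapler [(0.75, [140.0, 267.0, 198.0, 311.0])]
the_mug [(0.86, [152.0, 209.0, 182.0, 256.0]), (0.41, [370.0, 
[... 350 characters left out ...]
 [332.0, 256.0, 350.0, 270.0]), (0.54, [357.0, 233.0, 383.0, 244.0])]
hook [(0.69, [331.0, 256.0, 348.0, 271.0]), (0.6, [160.0, 185.0, 170.0, 195.0])]
post_tray [(0.7, [230.0, 235.0, 280.0, 288.0])]
scale_foot [(0.67, [140.0, 158.0, 207.0, 244.0])]
the_stapler [(0.58, [175.0, 162.0, 220.0, 178.0])]
the_mug [(0.98, [194.0, 113.0, 229.0, 161.0])]
the_eraser [(0.61, [228.0, 199.0, 245.0, 204.0]), (0.18, [138.0, 157.0, 209.0, 240.0])]
wrist 325.19226210127806 282.47820505559736 209.37577578812534 [[0.422, 0.906, 0.0], [0.874, -0.407, 0.265], [0.24, -0.112, -0.964]] [-0.576 -0.027  0.39 ] [0.173 0.554 0.384]
sample_case []
hook []
post_tray []
scale_foot []
the_stapler []
the_mug []
the_eraser []
```

View pics/scene0.png

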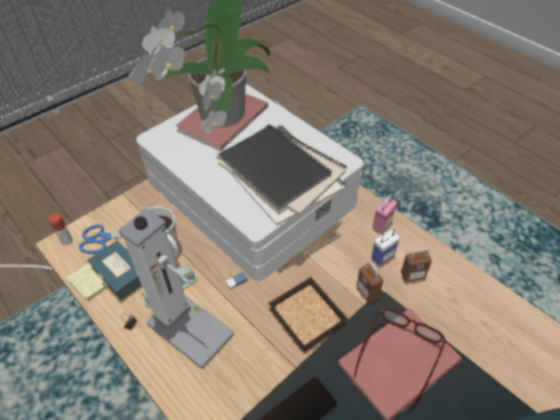

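View pics/top0.png

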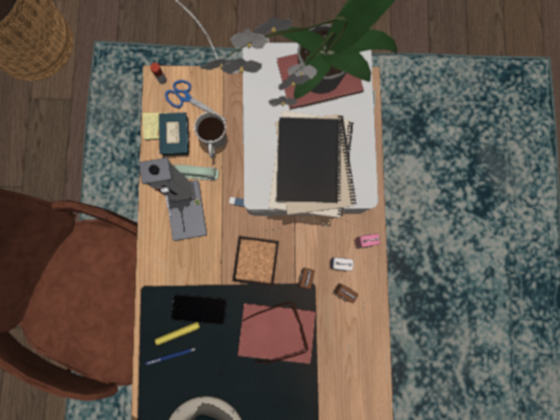

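View pics/wrist0.png

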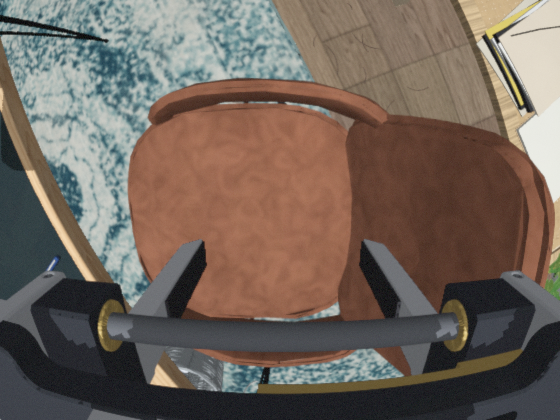

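Candidates in the scene picture: blue/white box (385,247), pink (385,215), brown (417,265), brown (370,282). In the top picture: white-topped (342,264), pink (370,240), brown (347,293), brown (307,277). By the description I choose the blue one with the white top, and I'll check it in crops.

Run:
```python
from h import *
a=snapshot("scene")['color'];b=snapshot("top")['color']
def crop(i,x0,y0,x1,y1,k): return cv2.resize(i[y0:y1,x0:x1],None,fx=k,fy=k,interpolation=cv2.INTER_CUBIC)
c=crop(a,350,190,440,310,5);cv2.imwrite('pics/c1.png',c[:,:,::-1])
c=crop(b,290,220,390,310,6);cv2.imwrite('pics/c2.png',c[:,:,::-1])
c=crop(a,110,200,250,370,3.5);cv2.imwrite('pics/c3.png',c[:,:,::-1])
c=crop(b,130,100,290,300,3);cv2.imwrite('pics/c4.png',c[:,:,::-1])
```

```text
(no output)
```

View pics/c1.png

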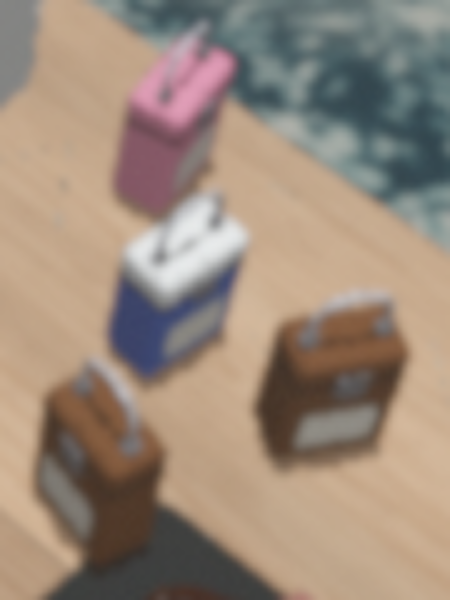

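View pics/c2.png

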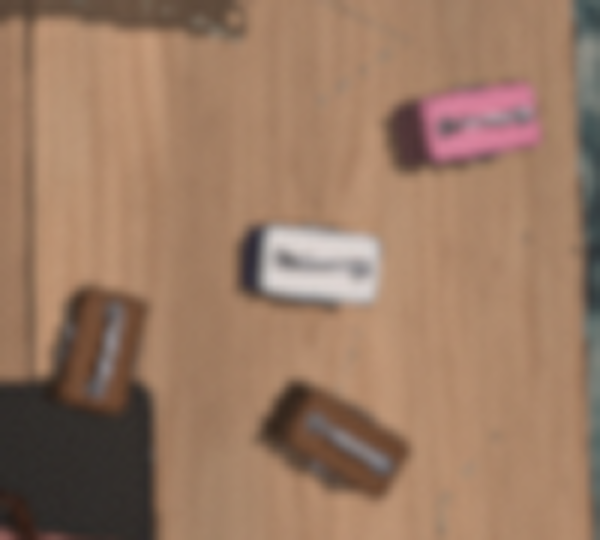

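View pics/c3.png

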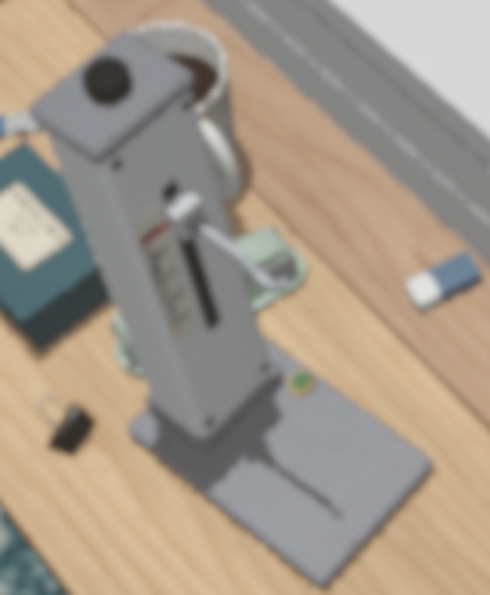

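View pics/c4.png

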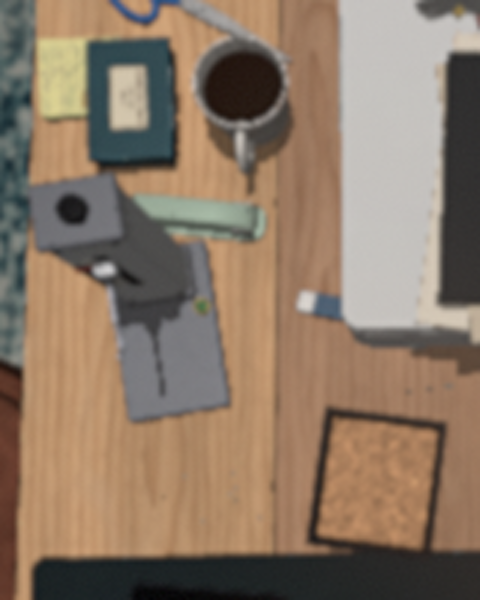

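The crops show that the blue case with the white top is at top-view pixel ~(343,264) and scene pixel ~(385,247). The scale's hook points toward the image bottom (the robot side). Now I'll take positions from the two fixed views.

```bash
cat >> h.py <<'E'
def ray(c,u,v,fish=False):
    x=np.array([(u-c['cx'])/c['fx'],(v-c['cy'])/c['fy']])
    if fish:
        r=np.linalg.norm(x); d=np.array([*(x/r*np.sin(r)),np.cos(r)]) if r>0 else np.array([0,0,1.])
    else: d=np.array([*x,1.])
    return -c['R'].T@c['t'], c['R'].T@(d/np.linalg.norm(d))
def onz(c,u,v,z,fish=False):
    o,d=ray(c,u,v,fish); return o+d*(z-o[2])/d[2]
def tri(rays):
    A=sum(np.eye(3)-np.outer(d,d) for o,d in rays);b=sum((np.eye(3)-np.outer(d,d))@o for o,d in rays)
    p=np.linalg.solve(A,b); return p,[np.linalg.norm(np.cross(p-o,d))*1e3 for o,d in rays]
def proj(c,X,fish=False):
    p=c['R']@np.asarray(X)+c['t']
    if fish:
        th=np.arctan2(np.hypot(p[0],p[1]),p[2]);n=np.hypot(p[0],p[1]);q=p[:2]/n*th
    else: q=p[:2]/p[2]
    return np.array([c['cx']+c['fx']*q[0],c['cy']+c['fy']*q[1]])
E
python3 - <<'E'
from h import *
np.set_printoptions(precision=3,suppress=True)
T=snapshot("top");S=snapshot("scene")
t=lambda x,y,x0,y0,k:(x0+x/k,y0+y/k)
print("tool R",Ro.from_rotvec(read_state()['eef_rot']).as_matrix())
# case top corners in top c2
cs=[(258,225),(382,230),(378,305),(256,297)]
P=[onz(T,*t(x,y,290,220,6),0.07) for x,y in cs];print("case top",P,np.mean(P,0))
e=[P[1]-P[0],P[2]-P[3]];print([np.degrees(np.arctan2(v[1],v[0])) for v in e],[np.linalg.norm(v) for v in e])
cs=[(120,262),(185,208),(248,238),(165,302)]
P=[onz(S,*t(x,y,350,190,5),0.07) for x,y in cs];print("case top S",P,np.mean(P,0))
print('tri',tri([ray(T,*t(319,264,290,220,6)),ray(S,*t(184,250,350,190,5))]))
# foot front corners
for n,p in dict(fl=(130,420),fr=(228,402),br=(203,240)).items(): print(n,onz(T,*t(*p,130,100,3),.014))
for n,p in dict(fl=(322,585),fr=(432,465),bl=(135,430)).items(): print(n,onz(S,*t(*p,110,200,3.5),.014))
print('hook tip S', onz(S,*t(280,280,110,200,3.5),.229),'T',onz(T,*t(143,280,130,100,3),.22))
cs=[(329,410),(444,424),(430,550),(310,540)]
P=[onz(T,*t(x,y,130,100,3),0.024) for x,y in cs];print("tray",P,np.mean(P,0))
E
```

```text
tool R [[-0.907  0.422  0.   ]
 [ 0.422  0.907  0.   ]
 [ 0.     0.    -1.   ]]
case top [array([ 0.484, -0.331,  0.07 ]), array([ 0.483, -0.386,  0.07 ]), array([ 0.45 , -0.384,  0.07 ]), array([ 0.452, -0.33 ,  0.07 ])] [ 0.467 -0.357  0.07 ]
[np.float64(-91.07983542711831), np.float64(-92.54330529760021)] [np.float64(0.055142882759004204), np.float64(0.05410306999930649)]
case top S [array([ 0.477, -0.324,  0.07 ]), array([ 0.478, -0.368,  0.07 ]), array([ 0.449, -0.376,  0.07 ]), array([ 0.45 , -0.323,  0.07 ])] [ 0.463 -0.348  0.07 ]
tri (array([ 0.467, -0.359,  0.057]), [np.float64(0.7239189399976884), np.float64(0.7239189399975369)])
fl [0.523 0.105 0.014]
fr [0.541 0.016 0.014]
br [0.693 0.046 0.014]
fl [0.518 0.111 0.014]
fr [0.535 0.021 0.014]
bl [0.668 0.138 0.014]
hook tip S [0.561 0.071 0.229] T [0.622 0.054 0.22 ]
tray [array([ 0.536, -0.078,  0.024]), array([ 0.525, -0.185,  0.024]), array([ 0.41 , -0.174,  0.024]), array([ 0.417, -0.065,  0.024])] [ 0.472 -0.126  0.024]
```

>>> send_rows([
  [94,-40,-50,0,-0.05],
  [94,-75,-90,0,-0.1],
  [94,-100,-120,0,-0.15],
  [94,-130,-155,0,-0.2],
  [94,-155,-190,0,-0.25],
  [94,-180,-220,0,-0.3],
  [94,-210,-250,0,-0.35],
  [94,-235,-285,0,-0.4],
  [94,-260,-320,0,-0.405],
  [94,-290,-350,0,-0.405],
  [94,-315,-385,0,-0.405],
  [94,-340,-415,0,-0.405],
  [94,-365,-450,0,-0.405],
  [94,-390,-480,0,-0.405],
  [94,-420,-515,0,-0.405],
  [94,-450,-550,0,-0.405],
  [94,-480,-590,0,-0.405],
  [94,-515,-630,0,-0.405],
  [94,-545,-665,0,-0.405],
  [94,-572,-701,0,-0.405],
])

```text
time: 3.07
tcp_pos: [0.4483, -0.2883, 0.1944]
eef_rot: [0.05, 3.141, 0.0]
wrist_force: [2.0, -0.1, -0.1]
finger_gap: 0.0941
```

Run:
```python
from h import *
np.set_printoptions(precision=4,suppress=True)
s=read_state();print(s['time'],s['tcp_pos'],s['qpos'],s['wrist_force'],Ro.from_rotvec(s['eef_rot']).as_matrix())
im=snapshot("wrist");save(im,'w1');print(-im['R'].T@im['t'])
for d in masks_of('wrist','sample_case'): print(round(float(d['p']),2),np.round(d['box']))
for d in masks_of('wrist','case_bail'): print(round(float(d['p']),2),np.round(d['box']))
```

```text
3.0667 [ 0.4483 -0.2883  0.1944] [-0.7024  0.2124  1.5926  0.0005  1.3361 -2.2417] [ 1.9747 -0.111  -0.1125] [[-0.9995  0.0316  0.0006]
 [ 0.0316  0.9995  0.0001]
 [-0.0006  0.0001 -1.    ]]
[ 0.3718 -0.2853  0.3837]
0.96 [140. 240. 193. 291.]
0.93 [177. 121. 238. 168.]
0.8 [289. 146. 329. 206.]
0.66 [197. 191. 250. 233.]
0.37 [369. 148. 466. 255.]
0.82 [139. 240. 184. 289.]
0.79 [172. 121. 235. 169.]
0.74 [195. 192. 250. 234.]
0.72 [291. 144. 328. 204.]
```

View pics/w1.png

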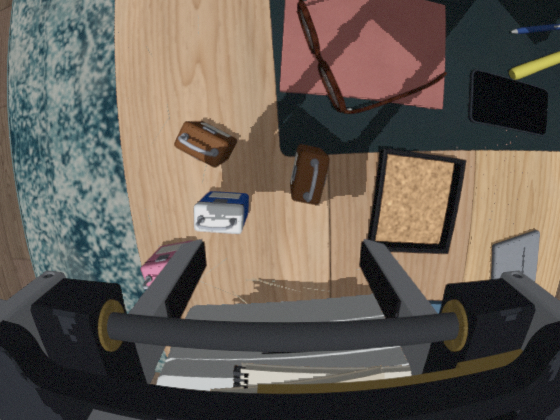

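Run:
```python
from h import *
im=cv2.imread('pics/w1.png');cv2.imwrite('pics/w1c.png',cv2.resize(im[170:300,130:270],None,fx=5,fy=4.5*5/4.5,interpolation=cv2.INTER_CUBIC)[:600])
```

```text
(no output)
```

View pics/w1c.png

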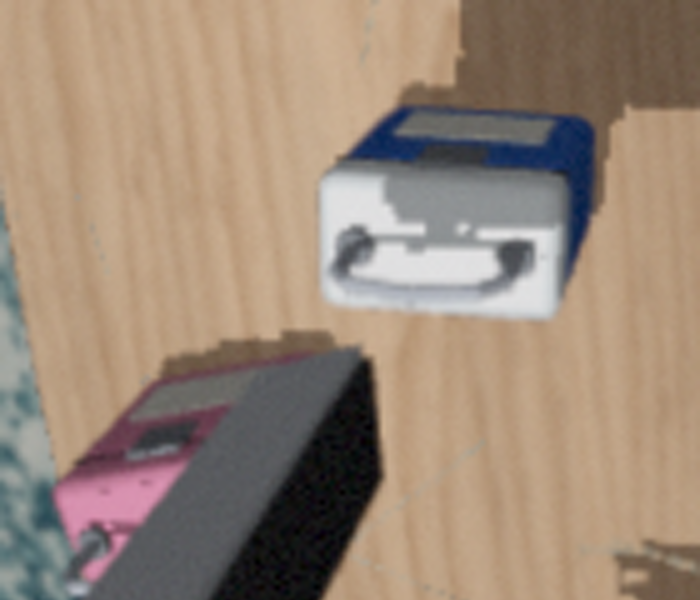

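Run:
```python
from h import *
np.set_printoptions(precision=4,suppress=True)
W=snapshot("wrist");T=snapshot("top");S=snapshot("scene")
w=lambda x,y:ray(W,130+x/5,170+y/5,True)
cs=[(322,170),(570,172),(560,320),(322,305)]
P=[onz(W,130+x/5,170+y/5,.07,True) for x,y in cs];print(P,np.mean(P,0))
v=P[1]-P[0];print(np.degrees(np.arctan2(v[1],v[0])),np.linalg.norm(v));v=P[2]-P[3];print(np.degrees(np.arctan2(v[1],v[0])),np.linalg.norm(v),P[0]-P[3])
# triangulate corners with top view
tc=[(256,297),(378,305),(382,230),(258,225)] # order: img? near-left...
# wrist left = -y, wrist up = -x ; top right=-y, top up=+x
tc={'-x-y':(378,305),'-x+y':(256,297),'+x+y':(258,225),'+x-y':(382,230)}
wc={'-x-y':(322,170),'-x+y':(570,172),'+x+y':(560,320),'+x-y':(322,305)}
for k in tc: print(k,tri([w(*wc[k]),ray(T,290+tc[k][0]/6,220+tc[k][1]/6)]))
print('bail peak(top of wire)',onz(W,130+428/5,170+291/5,.0995,True), tri([w(428,291),ray(T,290+325/6,220+263/6)]))
for n,p in dict(pinkcorner=(420,165),pinkc2=(415,100)).items(): print(n,onz(T,290+p[0]/6,220+p[1]/6,.07))
print('printer edge z.1/.0',onz(T,300,212,.15),onz(T,300,212,.0))
print('pink left-bottom W',onz(W,130+180/5,170+370/5,0.035,True))
```

```text
[array([ 0.4492, -0.378 ,  0.07  ]), array([ 0.4515, -0.3268,  0.07  ]), array([ 0.4827, -0.331 ,  0.07  ]), array([ 0.4782, -0.3813,  0.07  ])] [ 0.4654 -0.3543  0.07  ]
87.42731738095361 0.05128294624909441
84.83738220158175 0.05049434216495896 [-0.029   0.0033  0.    ]
-x-y (array([ 0.4503, -0.3828,  0.0624]), [np.float64(2.633153708815114), np.float64(2.633153708815089)])
-x+y (array([ 0.4519, -0.3284,  0.0691]), [np.float64(1.5118187334998163), np.float64(1.5118187334998576)])
+x+y (array([ 0.4836, -0.3311,  0.0676]), [np.float64(0.23056665676205781), np.float64(0.23056665676222166)])
+x-y (array([ 0.483 , -0.3873,  0.0547]), [np.float64(1.4051292597679776), np.float64(1.4051292597677998)])
bail peak(top of wire) [ 0.4659 -0.3513  0.0995] (array([ 0.4679, -0.3545,  0.093 ]), [np.float64(1.7084399313980863), np.float64(1.708439931397922)])
pinkcorner [ 0.5115 -0.4026  0.07  ]
pinkc2 [ 0.5404 -0.4005  0.07  ]
printer edge z.1/.0 [ 0.5937 -0.2352  0.15  ] [ 0.611  -0.2459  0.    ]
pink left-bottom W [ 0.5058 -0.4302  0.035 ]
```

>>> send_rows([
  [94,-10,-33,0,0.02],
  [94,-20,-66,0,0.02],
  [94,-20,-66,30,0.02],
  [94,-20,-66,55,0.02],
  [94,-20,-66,65,0.02],
  [94,-20,-66,65,0.02],
  [94,-20,-66,65,0.02],
])

```text
time: 3.95
tcp_pos: [0.4662, -0.3514, 0.1299]
eef_rot: [-0.077, -3.141, -0.001]
wrist_force: [0.1, 1.0, 1.1]
finger_gap: 0.0939
```

Run:
```python
from h import *
np.set_printoptions(precision=4,suppress=True)
s=read_state();print(s['time'],s['tcp_pos'],s['wrist_force'])
im=snapshot("wrist");c=im['color'][150:320,120:450];c=cv2.resize(c,None,fx=2.4,fy=2.4,interpolation=cv2.INTER_CUBIC);cv2.imwrite('pics/w2.png',c[:,:,::-1])
print(proj(im,s['tcp_pos'],True))
```

```text
3.95 [ 0.4662 -0.3514  0.1299] [0.0701 1.0363 1.0828]
[281.586  247.0922]
```

View pics/w2.png

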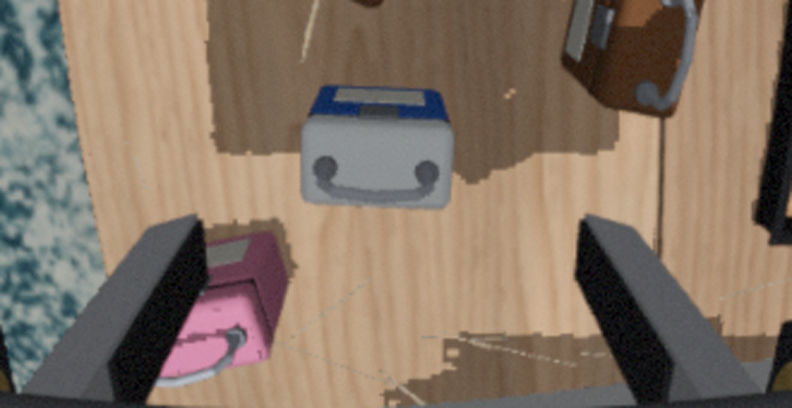

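Run:
```python
from h import *
np.set_printoptions(precision=4,suppress=True)
W=snapshot("wrist");s=read_state();R=Ro.from_rotvec(s['eef_rot']).as_matrix()
f=lambda x,y,z:onz(W,120+x/2.4,150+y/2.4,z,True)
P=[f(*p,.07) for p in [(303,120),(451,122),(452,209),(303,204)]]
c=np.mean(P,0);print(P,c,R.T@(c-s['tcp_pos'])*1e3)
for a,b in ((0,1),(3,2)): v=P[b]-P[a];print(np.degrees(np.arctan2(v[1],v[0])),np.linalg.norm(v))
print(np.degrees(np.arctan2(R[1,1],R[0,1])))
print('bail',f(378,194,.0995))
```

```text
[array([ 0.45  , -0.3797,  0.07  ]), array([ 0.4531, -0.3308,  0.07  ]), array([ 0.4838, -0.3313,  0.07  ]), array([ 0.4795, -0.3821,  0.07  ])] [ 0.4666 -0.356   0.07  ] [ 0.5002 -3.2181 61.2294]
86.35259761642244 0.04899543721400729
85.1800518929796 0.05098478906183981
87.15127722808715
bail [ 0.4668 -0.3552  0.0995]
```

>>> send_rows([
  [94,0,-4,20,0.025],
  [94,0,-4,50,0.025],
  [94,0,-4,72,0.025],
  [94,0,-4,80,0.025],
  [94,0,-4,80,0.025],
  [94,0,-4,80,0.025],
  [52,0,-4,80,0.025],
  [40,0,-4,80,0.025],
  [40,0,-4,80,0.025],
  [40,0,-4,80,0.025],
  [40,0,-4,80,0.025],
  [40,0,-4,80,0.025],
  [40,0,-4,80,0.025],
])

```text
time: 5.13
tcp_pos: [0.4659, -0.3565, 0.0494]
eef_rot: [0.119, 3.139, 0.001]
wrist_force: [0.0, 0.9, 1.4]
finger_gap: 0.0517
```

>>> send_rows([
  [40,0,0,-10,0],
  [40,0,0,-30,0],
  [40,0,0,-60,0],
  [40,0,0,-95,0],
  [40,0,0,-125,0],
  [40,0,0,-138,0],
  [40,0,0,-138,0],
  [40,0,0,-138,0],
  [40,0,0,-138,0],
  [40,0,0,-138,0],
  [40,0,0,-138,0],
])

```text
time: 6.05
tcp_pos: [0.4651, -0.3559, 0.1855]
eef_rot: [-0.119, -3.137, -0.004]
wrist_force: [0.4, -0.3, -3.5]
finger_gap: 0.0516
```

Run:
```python
from h import *
np.set_printoptions(precision=4,suppress=True)
s=read_state();print(s['time'],s['tcp_pos'],s['wrist_force'],s['finger_gap'])
im=snapshot("wrist");save(im,'w3')
```

```text
6.05 [ 0.4651 -0.3559  0.1855] [ 0.3688 -0.3317 -3.5473] 0.05160409490089881
```

View pics/w3.png

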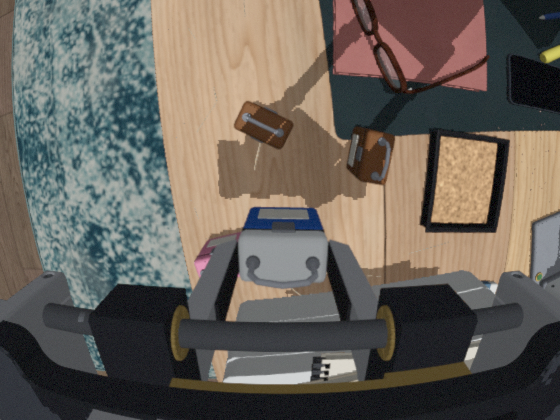

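>>> send_rows([
  [40,-5,20,-1,-0.05],
  [40,-10,50,-1,-0.1],
  [40,-15,85,-1,-0.15],
  [40,-20,120,-1,-0.2],
  [40,-25,155,-1,-0.25],
  [40,-30,190,-1,-0.267],
  [40,-31,225,-1,-0.267],
  [40,-31,250,-1,-0.267],
  [40,-31,259,-1,-0.267],
  [40,-31,259,-1,-0.267],
  [40,-31,259,-1,-0.267],
  [40,-31,259,-1,-0.267],
  [40,-31,259,-1,-0.267],
])

```text
time: 7.18
tcp_pos: [0.5165, -0.1023, 0.1882]
eef_rot: [0.297, -3.127, 0.001]
wrist_force: [0.1, 0.4, -3.6]
finger_gap: 0.0517
```

Run:
```python
from h import *
np.set_printoptions(precision=4,suppress=True)
s=read_state();print(s['time'],s['tcp_pos'],s['wrist_force'],s['finger_gap'])
im=snapshot("wrist");save(im,'w4');np.save('w4.npy',im,allow_pickle=True)
S=snapshot("scene");c=cv2.resize(S['color'][190:370,110:310],None,fx=3.3,fy=3.3,interpolation=cv2.INTER_CUBIC);cv2.imwrite('pics/s4.png',c[:,:,::-1])
for c in ('wrist','scene'):
  for q in ('hook','hook_valley','hook_tip','scale_foot'): print(c,q,[(round(float(d['p']),2),np.round(d['box']).tolist()) for d in masks_of(c,q)[:3]])
```

```text
7.1833 [ 0.5165 -0.1023  0.1882] [ 0.118   0.3743 -3.5848] 0.0517324741144425
wrist hook []
wrist hook_valley []
wrist hook_tip []
wrist scale_foot [(0.89, [367.0, 224.0, 443.0, 298.0])]
scene hook [(0.66, [153.0, 253.0, 194.0, 285.0]), (0.25, [143.0, 267.0, 197.0, 310.0])]
scene hook_valley [(0.73, [148.0, 256.0, 193.0, 285.0])]
scene hook_tip [(0.67, [150.0, 255.0, 194.0, 284.0])]
scene scale_foot [(0.82, [117.0, 208.0, 234.0, 369.0])]
```

View pics/w4.png

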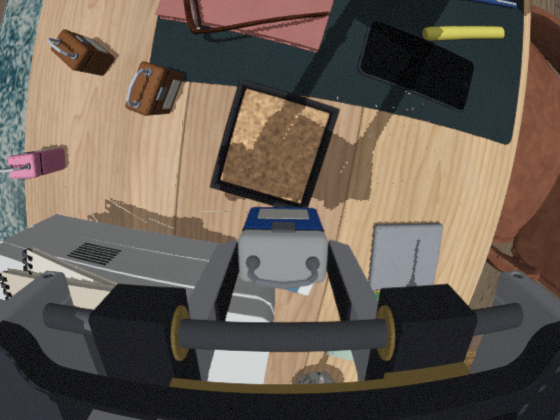

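View pics/s4.png

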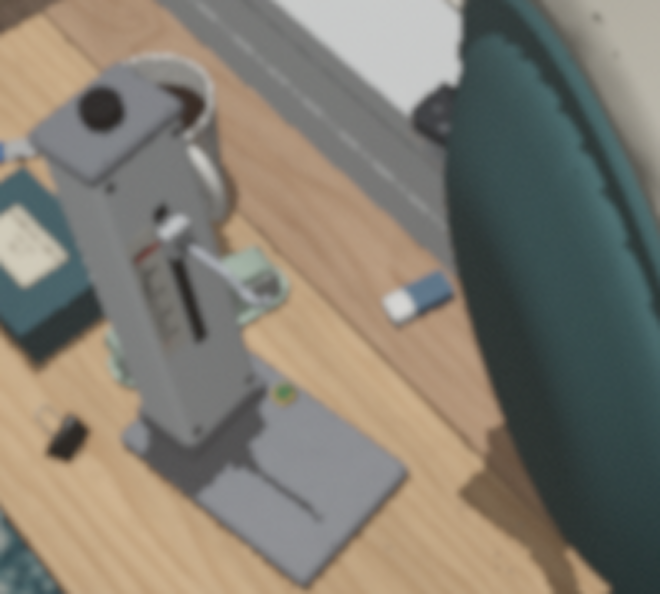

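>>> send_rows([
  [40,0,0,-20,0],
  [40,0,0,-55,0],
  [40,-5,10,-90,0],
  [40,-10,40,-120,0],
  [40,-15,70,-145,0],
  [40,-15,80,-150,0],
  [40,-15,80,-150,0],
  [40,-15,80,-150,0],
  [40,-15,80,-150,0],
  [40,-15,80,-150,0],
])

```text
time: 8.52
tcp_pos: [0.5153, -0.0205, 0.3365]
eef_rot: [0.298, -3.124, -0.0]
wrist_force: [-1.0, 0.5, -2.6]
finger_gap: 0.0515
```

Run:
```python
from h import *
np.set_printoptions(precision=4,suppress=True)
s=read_state();print(s['time'],s['tcp_pos'],s['wrist_force'],s['finger_gap'])
im=snapshot("wrist");save(im,'w5');np.save('w5.npy',im,allow_pickle=True);print(proj(im,[.575,.072,.217],True))
for q in ('hook','hook_valley','scale_foot'): print(q,[(round(float(d['p']),2),np.round(d['box']).tolist()) for d in masks_of('wrist',q)[:3]])
```

```text
8.5167 [ 0.5153 -0.0205  0.3365] [-1.0212  0.5287 -2.5541] 0.05149543567161358
[356.2817 270.6835]
hook []
hook_valley [(0.26, [184.0, 86.0, 271.0, 182.0])]
scale_foot [(0.64, [303.0, 191.0, 357.0, 385.0])]
```

View pics/w5.png

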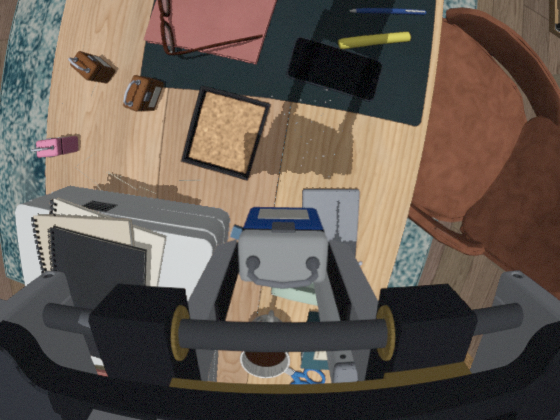

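Run:
```python
import cv2
im=cv2.imread('pics/w5.png');cv2.imwrite('pics/w5c.png',cv2.resize(im[175:395,290:410],None,fx=4,fy=4,interpolation=cv2.INTER_CUBIC)[:600])
im=cv2.imread('pics/w4.png');cv2.imwrite('pics/w4c.png',cv2.resize(im[205:305,350:460],None,fx=6,fy=6,interpolation=cv2.INTER_CUBIC)[:600])
```

```text
(no output)
```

View pics/w5c.png

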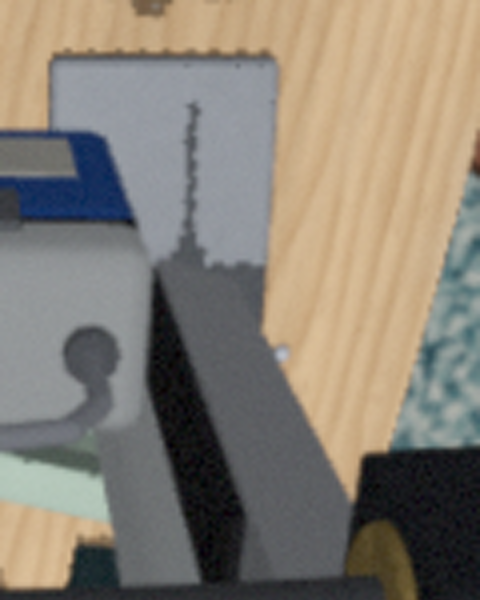

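View pics/w4c.png

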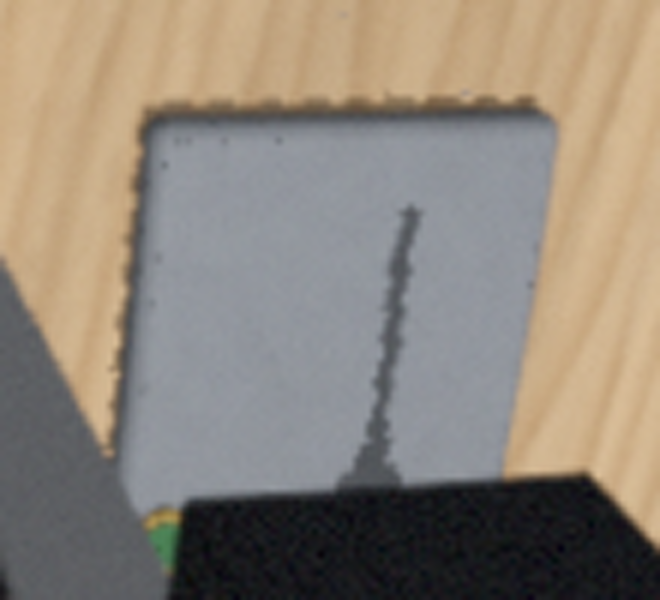

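>>> send_rows([
  [40,0,-20,0,0],
  [40,0,-45,0,0],
  [40,0,-50,0,0],
  [40,0,-50,0,0],
  [40,0,-50,0,0],
  [40,0,-50,0,0],
])

```text
time: 9.22
tcp_pos: [0.5252, -0.0679, 0.3382]
eef_rot: [0.3, -3.127, -0.002]
wrist_force: [0.4, 0.4, -2.6]
finger_gap: 0.0519
```

Run:
```python
from h import *
np.set_printoptions(precision=4,suppress=True)
s=read_state();print(s['time'],s['tcp_pos'],s['wrist_force'],s['finger_gap'])
im=snapshot("wrist");save(im,'w6');np.save('w6.npy',im,allow_pickle=True);print(proj(im,[.575,.072,.217],True))
cv2.imwrite('pics/w6c.png',cv2.resize(im['color'][180:300,330:480],None,fx=5,fy=5,interpolation=cv2.INTER_CUBIC)[:600,:,::-1])
S=snapshot("scene");np.save('s6.npy',S,allow_pickle=True);cv2.imwrite('pics/s6c.png',cv2.resize(S['color'][235:315,140:240],None,fx=7,fy=7,interpolation=cv2.INTER_CUBIC)[:600,:,::-1])
```

```text
9.2167 [ 0.5252 -0.0679  0.3382] [ 0.3605  0.3718 -2.6278] 0.05185622255000891
[397.8019 267.4702]
```

View pics/w6c.png

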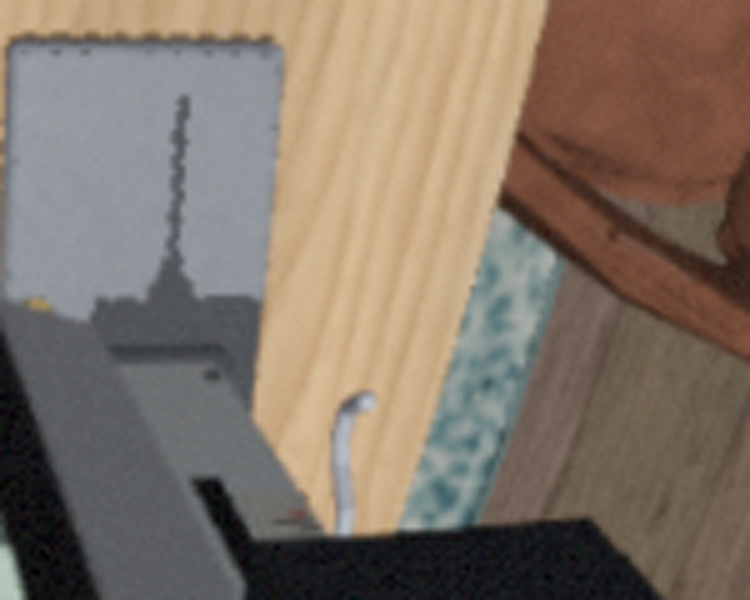

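View pics/s6c.png

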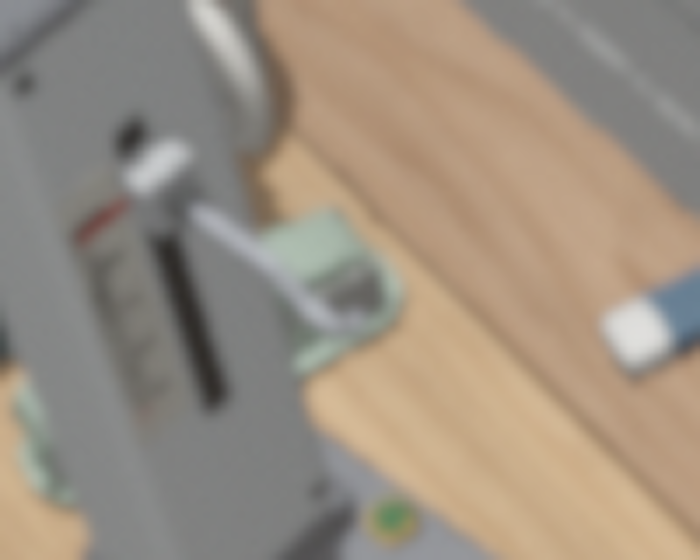

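Run:
```python
from h import *
np.set_printoptions(precision=4,suppress=True)
W6=np.load('w6.npy',allow_pickle=True).item();W5=np.load('w5.npy',allow_pickle=True).item();S=np.load('s6.npy',allow_pickle=True).item();W4=np.load('w4.npy',allow_pickle=True).item()
w6=ray(W6,403.6,260,True);w5=ray(W5,360.5,263.3,True);s=ray(S,193.1,281.4)
print('tip',tri([w6,s]),tri([w6,w5,s]))
for z in (.227,):print(onz(W6,403.6,260,z,True),onz(S,193.1,281.4,z),onz(W5,360.5,263.3,z,True))
# foot front corners
f6=[onz(W6,330+x/5,180+y/5,.014,True) for x,y in [(8,40),(283,42)]]
f4=[onz(W4,350+x/6,205+y/6,.014,True) for x,y in [(145,112),(556,112)]]
f5=[onz(W5,290+x/4,175+y/4,.014,True) for x,y in [(50,58),(277,60)]]
for f in (f4,f5,f6):
    v=f[1]-f[0];print(f,np.linalg.norm(v),np.degrees(np.arctan2(v[1],v[0])))
    a=np.arctan2(v[1],v[0])-np.pi/2; e=np.array([np.cos(a),np.sin(a),0]);print('foot',(f[0]+f[1])/2+.046*e, 'tip',(f[0]+f[1])/2+.033*e)
R=Ro.from_rotvec(read_state()['eef_rot']).as_matrix();print(np.degrees(np.arctan2(R[1,1],R[0,1])))
# foot plate long edge right: 
r=[onz(W6,330+x/5,180+y/5,.014,True) for x,y in [(283,60),(258,380)]];v=r[1]-r[0];print('edge x dir',np.degrees(np.arctan2(v[1],v[0])))
r=[onz(W4,350+x/6,205+y/6,.014,True) for x,y in [(556,130),(503,470)]];v=r[1]-r[0];print('edge x dir',np.degrees(np.arctan2(v[1],v[0])))
```

```text
tip (array([0.5586, 0.069 , 0.2282]), [np.float64(2.4355077285024347), np.float64(2.4355077285022713)]) (array([0.5594, 0.0693, 0.2285]), [np.float64(1.5678892899324757), np.float64(1.737943565497796), np.float64(3.3039290142603845)])
[0.5615 0.0709 0.227 ] [0.5566 0.0683 0.227 ] [0.5617 0.0707 0.227 ]
[array([0.5361, 0.0144, 0.014 ]), array([0.5194, 0.1074, 0.014 ])] 0.09449038152714323 100.19455650733207
foot [0.573  0.0691 0.014 ] tip [0.5602 0.0668 0.014 ]
[array([0.5385, 0.0174, 0.014 ]), array([0.5211, 0.1093, 0.014 ])] 0.09352022296100415 100.70647244813343
foot [0.575  0.0719 0.014 ] tip [0.5622 0.0695 0.014 ]
[array([0.5381, 0.0166, 0.014 ]), array([0.5199, 0.1089, 0.014 ])] 0.09399086651874852 101.12306315625601
foot [0.5741 0.0716 0.014 ] tip [0.5614 0.0691 0.014 ]
101.00462297073898
edge x dir 11.859494839804224
edge x dir 11.859761367087676
```

>>> send_rows([
  [40,-5,25,0,0],
  [40,-10,60,0,0],
  [40,-15,95,0,0],
  [40,-19,120,10,0],
  [40,-19,128,40,0],
  [40,-19,128,75,0],
  [40,-19,128,110,0],
  [40,-19,128,135,0],
  [40,-19,128,148,0],
  [40,-19,128,151,0],
  [40,-19,128,151,0],
  [40,-19,128,151,0],
  [40,-19,128,151,0],
  [40,-19,128,151,0],
])

```text
time: 10.48
tcp_pos: [0.5209, 0.0609, 0.1889]
eef_rot: [-0.3, 3.124, -0.0]
wrist_force: [-0.7, 0.8, -3.3]
finger_gap: 0.0515
```

Run:
```python
from h import *
np.set_printoptions(precision=4,suppress=True)
s=read_state();print(s['time'],s['tcp_pos'],s['wrist_force'],s['finger_gap'])
im=snapshot("wrist");save(im,'w7')
S=snapshot("scene");save(S,'s7');np.save('s7.npy',S,allow_pickle=True);c=cv2.resize(S['color'][210:330,130:270],None,fx=5,fy=5,interpolation=cv2.INTER_CUBIC);cv2.imwrite('pics/s7c.png',c[:,:,::-1])
T=snapshot("top");c=cv2.resize(T['color'][150:270,130:250],None,fx=5,fy=5,interpolation=cv2.INTER_CUBIC);cv2.imwrite('pics/t7c.png',c[:,:,::-1])
```

```text
10.4833 [0.5209 0.0609 0.1889] [-0.7139  0.7606 -3.2615] 0.05148211941605814
```

View pics/s7c.png

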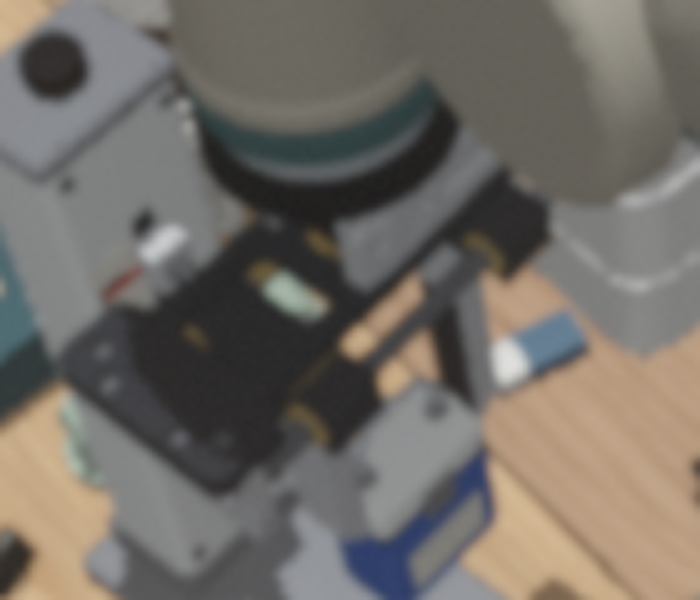

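View pics/w7.png

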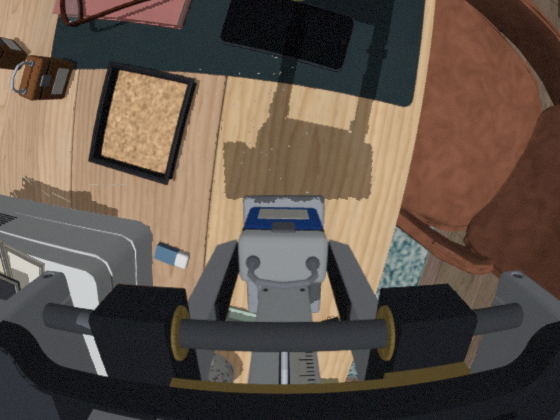

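View pics/t7c.png

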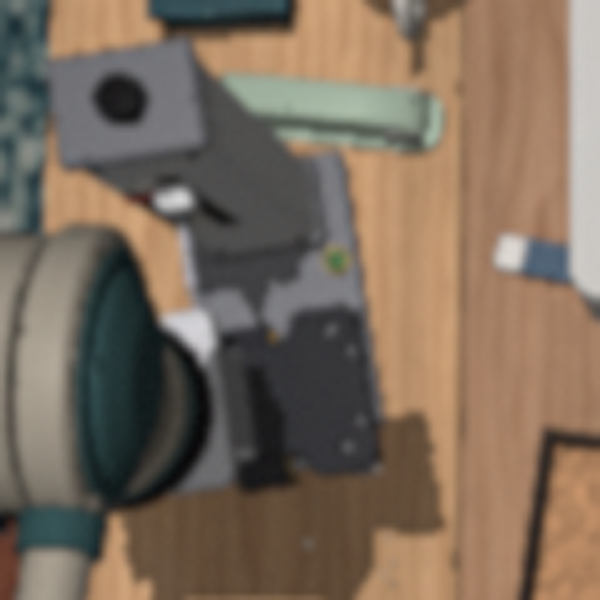

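>>> send_rows([
  [40,-8,0,1.5,0],
  [40,-16,0,1.5,0],
  [40,-24,0,1.5,0],
  [40,-28,0,1.5,0],
  [40,-31,0,1.5,0],
  [40,-34,0,1.5,0],
  [40,-37,0,1.5,0],
  [40,-40,0,1.5,0],
  [40,-43,0,1.5,0],
  [40,-43,0,1.5,0],
  [40,-43,0,1.5,0],
])

```text
time: 11.55
tcp_pos: [0.562, 0.069, 0.1859]
eef_rot: [0.3, -3.127, -0.0]
wrist_force: [-0.3, 1.3, -3.3]
finger_gap: 0.0514
```

Run:
```python
from h import *
np.set_printoptions(precision=4,suppress=True)
s=read_state();print(s['time'],s['tcp_pos'],s['wrist_force'],s['finger_gap'])
im=snapshot("wrist");cv2.imwrite('pics/w8.png',cv2.resize(im['color'][190:400,190:380],None,fx=2.85,fy=2.85,interpolation=cv2.INTER_CUBIC)[:,:,::-1])
S=snapshot("scene");c=cv2.resize(S['color'][210:330,130:270],None,fx=5,fy=5,interpolation=cv2.INTER_CUBIC);cv2.imwrite('pics/s8c.png',c[:,:,::-1])
```

```text
11.55 [0.562  0.069  0.1859] [-0.3024  1.3443 -3.2927] 0.05144586114616418
```

View pics/s8c.png

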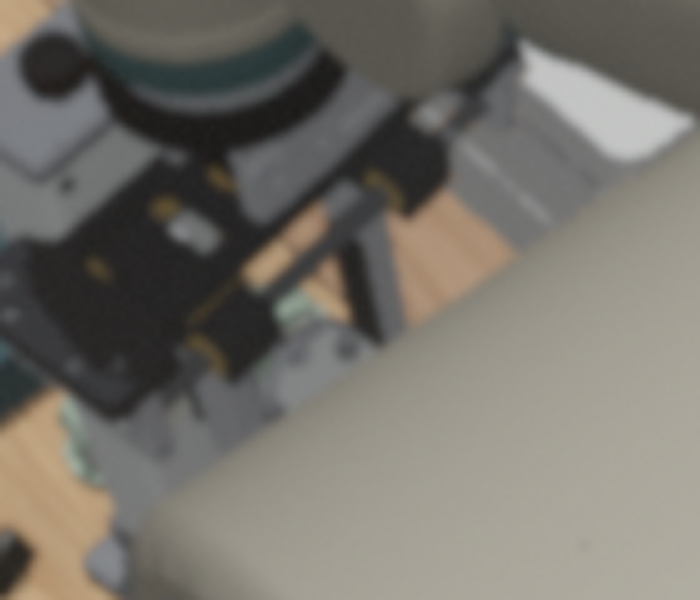

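View pics/w8.png

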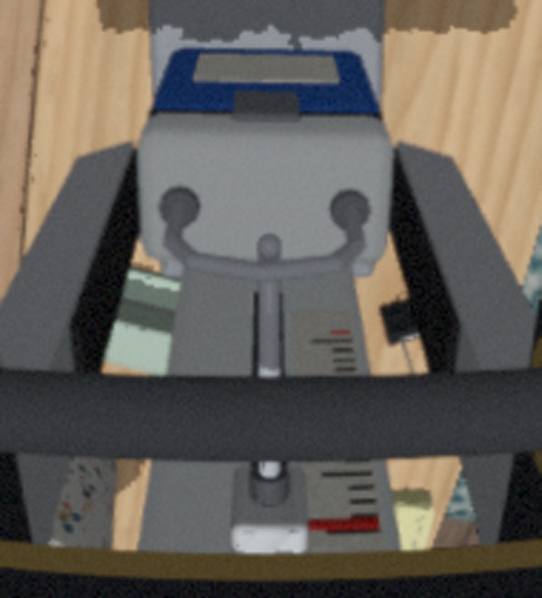

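>>> send_rows([
  [40,-3,0,0,0],
  [40,-6,0,0,0],
  [40,-9,0,0,0],
  [40,-12,0,0,0],
  [40,-12,0,0,0],
  [40,-12,0,0,0],
  [40,-12,0,0,0],
  [40,-12,0,0,0],
  [40,-12,0,0,0],
])

```text
time: 12.4
tcp_pos: [0.5737, 0.0713, 0.1859]
eef_rot: [0.3, -3.127, -0.0]
wrist_force: [0.5, -0.1, -2.9]
finger_gap: 0.0518
```

```bash
cat >> h.py <<'E'
def samp(n=8):
    F=[];Z=[];Ta=[]
    for i in range(n):
        snapshot("wrist");s=read_state();F.append(s['wrist_force']);Z.append(s['tcp_pos']);Ta.append(s['tau'])
    F=np.array(F);Z=np.array(Z);print('t',round(float(s['time']),2),'F',F.mean(0).round(3),'sd',F.std(0).round(3),'tcp',Z.mean(0).round(4),'tau',np.mean(Ta,0).round(3),'Fz',F[:,2].round(2))
E
python3 - <<'E'
from h import *
samp(8)
im=snapshot("wrist");cv2.imwrite('pics/w9.png',cv2.resize(im['color'][190:400,190:380],None,fx=2.85,fy=2.85,interpolation=cv2.INTER_CUBIC)[:,:,::-1])
E
```

```text
t 12.8 F [-0.14  -0.069 -2.952] sd [0.331 0.475 0.398] tcp [0.5738 0.0713 0.1859] tau [ 0.0000e+00 -4.2565e+01 -2.4771e+01 -2.8000e-02  6.9000e-02  0.0000e+00] Fz [-2.15 -2.67 -3.36 -3.22 -3.36 -2.69 -2.96 -3.2 ]
```

View pics/w9.png

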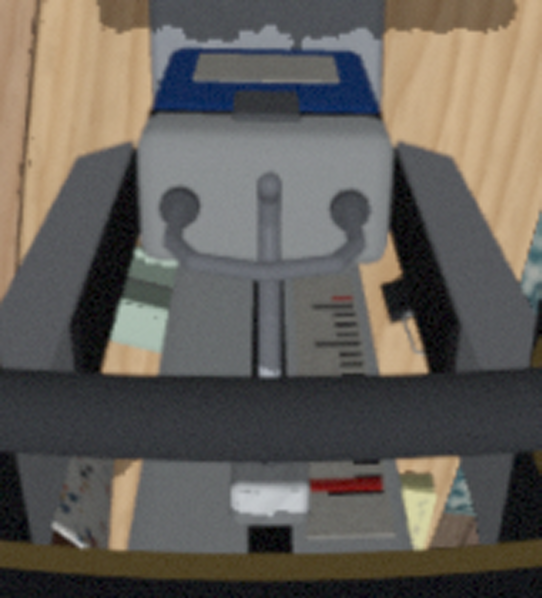

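>>> send_rows([
  [40,0,0,3,0],
  [40,0,0,6,0],
  [40,0,0,9,0],
  [40,0,0,11,0],
  [40,0,0,13,0],
  [40,0,0,15,0],
  [40,0,0,17,0],
  [40,0,0,19,0],
  [40,0,0,21,0],
  [40,0,0,23,0],
  [40,0,0,25,0],
  [40,0,0,25,0],
  [40,0,0,25,0],
  [40,0,0,25,0],
])

```text
time: 14.02
tcp_pos: [0.5739, 0.0713, 0.161]
eef_rot: [-0.3, 3.127, 0.0]
wrist_force: [0.0, 0.7, -2.2]
finger_gap: 0.0514
```

Run:
```python
from h import *
samp(10)
im=snapshot("wrist");cv2.imwrite('pics/w10.png',cv2.resize(im['color'][190:400,190:380],None,fx=2.85,fy=2.85,interpolation=cv2.INTER_CUBIC)[:,:,::-1])
```

```text
t 14.52 F [-0.307  0.097 -1.823] sd [0.39  0.58  0.376] tcp [0.5739 0.0713 0.161 ] tau [-3.5000e-02 -4.2222e+01 -2.3899e+01 -3.6000e-02 -4.2000e-02  1.0000e-03] Fz [-1.71 -2.07 -1.51 -1.38 -2.71 -2.11 -1.8  -1.8  -1.73 -1.41]
```

View pics/w10.png

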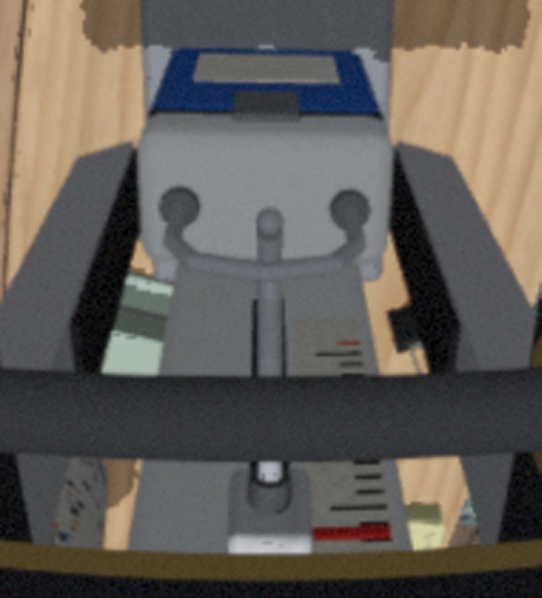

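>>> send_rows([
  [40,0,0,2,0],
  [40,0,0,4,0],
  [40,0,0,6,0],
  [40,0,0,8,0],
  [40,0,0,10,0],
  [40,0,0,12,0],
  [40,0,0,14,0],
  [40,0,0,15,0],
  [40,0,0,15,0],
  [40,0,0,15,0],
  [40,0,0,15,0],
])

```text
time: 15.48
tcp_pos: [0.5739, 0.0713, 0.146]
eef_rot: [-0.3, 3.127, 0.0]
wrist_force: [0.6, -1.4, 0.9]
finger_gap: 0.0516
```

Run:
```python
from h import *
samp(20)
im=snapshot("wrist");cv2.imwrite('pics/w11.png',cv2.resize(im['color'][190:400,190:380],None,fx=2.85,fy=2.85,interpolation=cv2.INTER_CUBIC)[:,:,::-1])
```

```text
t 16.48 F [-0.326  0.024 -0.099] sd [0.626 0.39  0.456] tcp [0.5739 0.0713 0.1459] tau [-3.0000e-02 -4.1447e+01 -2.2829e+01 -3.7000e-02 -3.2000e-02  1.0000e-03] Fz [-0.44  0.35 -0.89 -0.13 -0.35 -0.35 -0.2   0.37 -0.19  0.03 -0.56 -0.34
 -0.52 -0.74  0.1   0.19  0.43  0.69  0.86 -0.29]
```

View pics/w11.png

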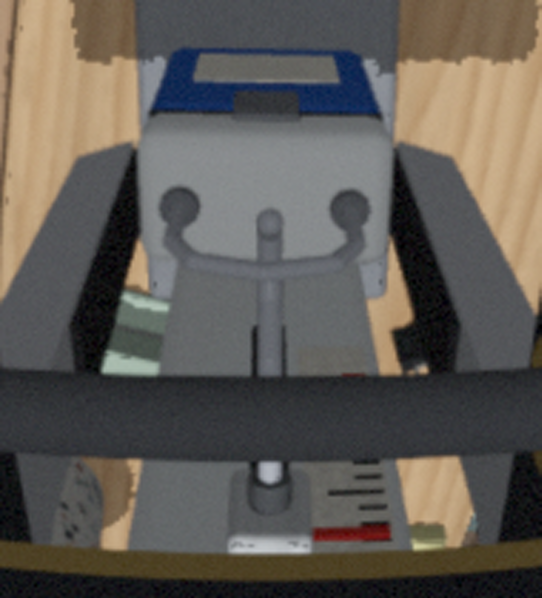

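>>> send_rows([
  [40,0.5,0,0.6,0],
  [40,1,0,0.6,0],
  [40,1,0,0.6,0],
  [46,1,0,0.6,0],
  [49,1,0,0.6,0],
  [50.5,1,0,0.6,0],
  [51,1,0,0.6,0],
  [51.3,1,0,0.6,0],
  [51.6,1,0,0.6,0],
  [51.9,1,0,0.6,0],
  [52.2,1,0,0.6,0],
  [52.5,1,0,0.6,0],
  [53,1,0,0.6,0],
  [54,1,0,0.6,0],
  [56,1,0,0.6,0],
  [59,1,0,0.6,0],
  [64,1,0,0.6,0],
  [70,1,0,0.6,0],
])

```text
time: 18.03
tcp_pos: [0.5728, 0.071, 0.1453]
eef_rot: [0.3, -3.127, -0.0]
wrist_force: [0.2, -0.4, 0.2]
finger_gap: 0.0673
```

Run:
```python
from h import *
for i in range(3):
    im=snapshot("wrist");s=read_state();print(s['time'],s['finger_gap'],s['wrist_force'].round(2));cv2.imwrite(f'pics/w12_{i}.png',cv2.resize(im['color'][190:400,190:380],None,fx=1.4,fy=2.8,interpolation=cv2.INTER_CUBIC)[:,:,::-1])
a=[cv2.imread(f'pics/w12_{i}.png') for i in range(3)];cv2.imwrite('pics/w12.png',np.hstack(a))
```

```text
18.0833 0.06916583325642596 [ 0.59  0.38 -1.16]
18.1333 0.06956391323600748 [-0.35 -0.98 -0.03]
18.1833 0.0696036794070668 [-0.06  0.73 -1.15]
```

View pics/w12.png

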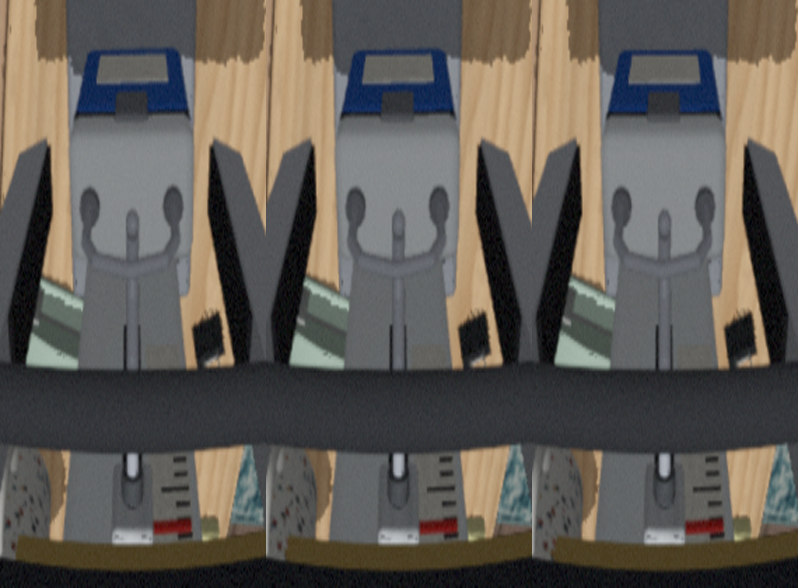

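The case hangs free and looks steady. I'll wait for the reading.

>>> send_rows([
  [76,0,0,0,0],
  [76,0,0,0,0],
  [76,0,0,0,0],
  [76,0,0,0,0],
  [76,0,0,0,0],
  [76,0,0,0,0],
  [76,0,0,0,0],
  [76,0,0,0,0],
  [76,0,0,0,0],
  [76,0,0,0,0],
  [76,0,0,0,0],
  [76,0,0,0,0],
  [76,0,0,0,0],
  [76,0,0,0,0],
  [76,0,0,0,0],
  [76,0,0,0,0],
  [76,0,0,0,0],
  [76,0,0,0,0],
  [76,0,0,0,0],
  [76,0,0,0,0],
])

```text
time: 19.85
tcp_pos: [0.5728, 0.0711, 0.1453]
eef_rot: [-0.3, 3.127, 0.0]
wrist_force: [-1.0, -0.2, 0.7]
finger_gap: 0.0762
```

Run:
```python
from h import *
fr=[];ts=[]
for i in range(24):
    im=snapshot("wrist");s=read_state();ts.append(float(s['time']));fr.append(im['color'][190:400,190:380])
f=[cv2.cvtColor(x,cv2.COLOR_RGB2GRAY).astype(np.float32) for x in fr]
roi=(slice(0,130),slice(40,150))
for i in range(0,24,3): print(round(ts[i],2),[round(float(v),3) for v in cv2.phaseCorrelate(f[0][10:130,50:140].copy(),f[i][10:130,50:140].copy())[0]])
cv2.imwrite('pics/w13.png',cv2.resize(fr[-1],None,fx=2.8,fy=2.8,interpolation=cv2.INTER_CUBIC)[:,:,::-1])
samp(6)
```

```text
19.9 [0.0, 0.0]
20.05 [-0.008, 0.036]
20.2 [-0.025, -0.025]
20.35 [0.03, 0.005]
20.5 [0.019, 0.02]
20.65 [-0.006, -0.007]
20.8 [0.024, -0.011]
20.95 [0.006, 0.032]
t 21.35 F [-0.044  0.105 -0.228] sd [0.681 0.417 0.337] tcp [0.5728 0.0711 0.1453] tau [-0.0000e+00 -4.1315e+01 -2.2602e+01 -2.8000e-02  7.0000e-02  0.0000e+00] Fz [-0.75 -0.19 -0.54 -0.2   0.07  0.24]
```

View pics/w13.png

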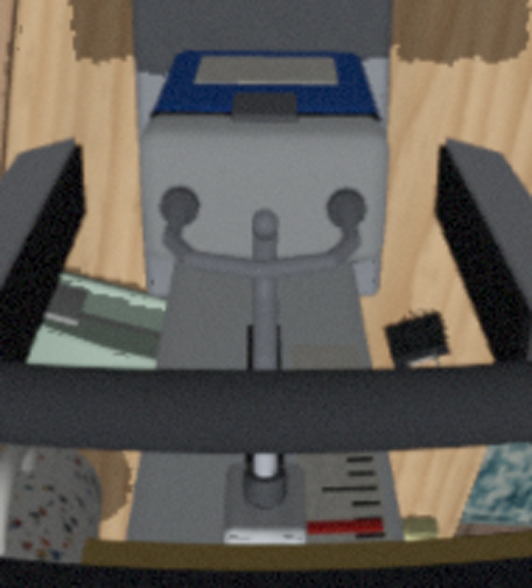

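The case stayed still to within 0.04 px for over a second, hanging at ~25 mm travel. Next I regrip and lift it slowly off the hook.

>>> send_rows([
  [64,0,0,0,0],
  [58,0,0,0,0],
  [56,0,0,0,0],
  [54,0,0,0,0],
  [53,0,0,0,0],
  [52,0,0,0,0],
  [51,0,0,0,0],
  [50,0,0,0,0],
  [46,0,0,0,0],
  [40,0,0,0,0],
  [40,0,0,0,0],
  [40,0,0,0,0],
  [40,0,0,0,0],
])

```text
time: 22.43
tcp_pos: [0.5728, 0.0711, 0.1453]
eef_rot: [-0.3, 3.127, 0.0]
wrist_force: [-0.7, -0.1, -0.1]
finger_gap: 0.0512
```

>>> send_rows([
  [40,0,0,-1,0],
  [40,0,0,-3,0],
  [40,0,0,-5,0],
  [40,0,0,-7,0],
  [40,0,0,-9,0],
  [40,0,0,-11,0],
  [40,0,0,-13,0],
  [40,0,0,-15,0],
  [40,0,0,-17,0],
  [40,0,0,-19,0],
  [40,0,0,-21,0],
  [40,0,0,-23,0],
  [40,0,0,-24,0],
  [40,0,0,-25,0],
  [40,0,0,-27,0],
  [40,0,0,-30,0],
  [40,0,0,-33,0],
  [40,0,0,-36,0],
  [40,0,0,-39,0],
  [40,0,0,-41,0],
])

```text
time: 24.1
tcp_pos: [0.5731, 0.0711, 0.1868]
eef_rot: [-0.3, 3.127, 0.0]
wrist_force: [0.8, -0.5, -2.3]
finger_gap: 0.0516
```

Run:
```python
from h import *
samp(6)
im=snapshot("wrist");cv2.imwrite('pics/w14.png',cv2.resize(im['color'][190:400,190:380],None,fx=2.85,fy=2.85,interpolation=cv2.INTER_CUBIC)[:,:,::-1])
```

```text
t 24.4 F [ 0.025  0.044 -3.064] sd [0.316 0.638 0.708] tcp [0.5729 0.0711 0.1865] tau [-6.0000e-03 -4.2424e+01 -2.4752e+01 -2.8000e-02  8.0000e-02  0.0000e+00] Fz [-1.87 -4.03 -3.27 -3.24 -2.45 -3.52]
```

View pics/w14.png

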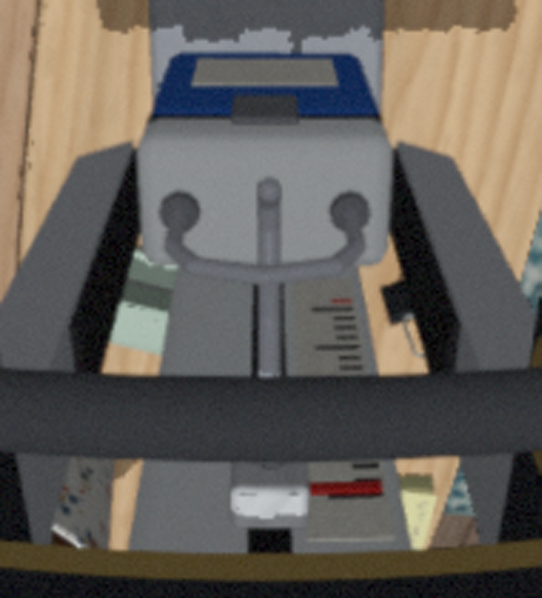

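>>> send_rows([
  [40,2,0,0,0],
  [40,5,0,0,0],
  [40,8,0,0,0],
  [40,11,0,0,0],
  [40,14,0,0,0],
  [40,17,0,0,0],
  [40,20,0,0,0],
  [40,23,0,0,0],
  [40,26,0,0,0],
  [40,29,0,0,0],
  [40,34,0,0,0],
  [40,42,0,0,0],
  [40,55,0,0,0],
  [40,70,0,0,0],
  [40,70,0,0,0],
  [40,70,0,0,0],
])

```text
time: 25.78
tcp_pos: [0.5036, 0.0577, 0.1866]
eef_rot: [-0.299, 3.126, 0.0]
wrist_force: [0.4, 0.5, -3.0]
finger_gap: 0.0513
```

Run:
```python
from h import *
np.set_printoptions(precision=4,suppress=True)
samp(3)
s=read_state();R=Ro.from_rotvec(s['eef_rot']).as_matrix();print(R)
im=snapshot("wrist");save(im,'w15')
S=snapshot("scene");save(S,'s15')
# tray centre from wrist masks + top mask
for n,f in (('wrist',True),('top',False)):
    c=snapshot(n)
    for d in masks_of(n,'post_tray')[:2]:
        print(n,d['p'],d['box'])
        cn=max(cv2.findContours(d['mask'].astype(np.uint8),cv2.RETR_EXTERNAL,cv2.CHAIN_APPROX_NONE)[0],key=cv2.contourArea)
        P=np.array([onz(c,*p[0],.024,f)[:2] for p in cn],np.float32)
        print(cv2.minAreaRect(P*1000))
```

```text
t 25.93 F [-0.245  0.529 -2.786] sd [0.643 0.182 0.562] tcp [0.5048 0.0578 0.1866] tau [  0.01  -36.038 -24.062  -0.034   0.139  -0.   ] Fz [-3.57 -2.27 -2.52]
[[-0.9818 -0.19    0.0014]
 [-0.19    0.9818  0.0001]
 [-0.0014 -0.0001 -1.    ]]
wrist 0.76 [88.6, 77.9, 196.3, 200.2]
((470.32928466796875, -118.89671325683594), (120.25395202636719, 126.95123291015625), 84.43878173828125)
top 0.82 [229.6, 235.9, 278.9, 288.4]
((471.9576721191406, -122.65574645996094), (119.4945297241211, 131.1908416748047), 84.28717041015625)
top 0.23 [159.3, 183.9, 171.7, 217.3]
((629.4675903320312, 122.28352355957031), (91.7312240600586, 26.846603393554688), 21.704261779785156)
```

View pics/w15.png

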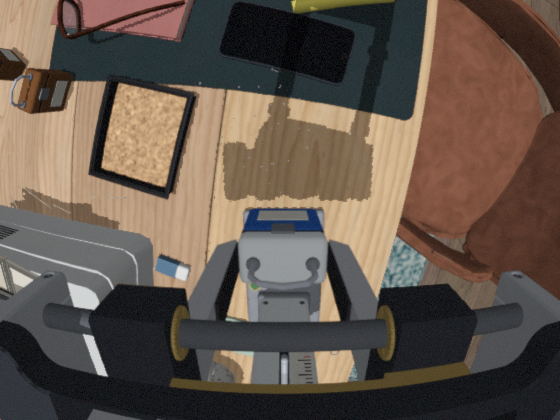

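View pics/s15.png

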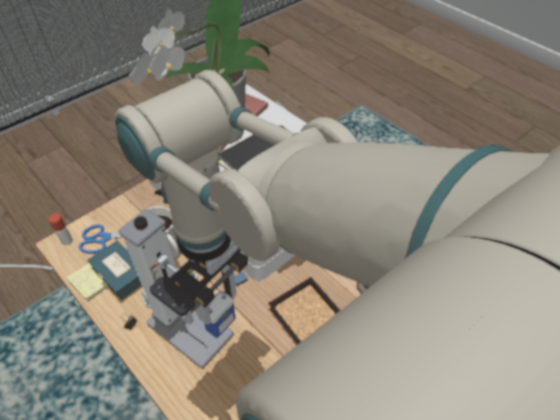

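>>> send_rows([
  [40,10,-25,0,0.05],
  [40,22,-55,0,0.1],
  [40,34,-85,0,0.15],
  [40,46,-115,0,0.2],
  [40,58,-145,0,0.25],
  [40,66,-165,0,0.291],
  [40,68,-172,0,0.291],
  [40,68,-172,0,0.291],
  [40,68,-172,0,0.291],
  [40,68,-172,0,0.291],
])

```text
time: 27.07
tcp_pos: [0.4702, -0.1228, 0.1862]
eef_rot: [-0.155, -3.138, -0.002]
wrist_force: [0.9, 0.7, -2.5]
finger_gap: 0.0514
```

Run:
```python
from h import *
np.set_printoptions(precision=4,suppress=True)
s=read_state();print(s['time'],s['tcp_pos'],s['finger_gap']);R=Ro.from_rotvec(s['eef_rot']).as_matrix();print(R)
im=snapshot("wrist");np.save('w16.npy',im,allow_pickle=True);print(proj(im,[.471,-.124,.005],True))
cv2.imwrite('pics/w16.png',cv2.resize(im['color'][100:310,160:400],None,fx=2.85,fy=2.85,interpolation=cv2.INTER_CUBIC)[:,:,::-1])
```

```text
27.0667 [ 0.4702 -0.1228  0.1862] 0.05136767243023405
[[-0.9951  0.0984  0.    ]
 [ 0.0984  0.9951  0.0012]
 [ 0.0001  0.0012 -1.    ]]
[280.7899 189.2172]
```

View pics/w16.png

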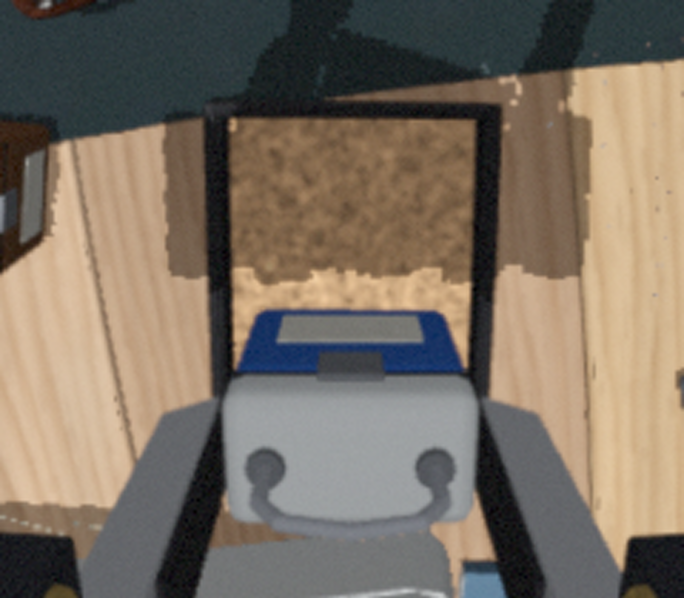

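Run:
```python
from h import *
np.set_printoptions(precision=4,suppress=True)
W=np.load('w16.npy',allow_pickle=True).item();s=read_state();R=Ro.from_rotvec(s['eef_rot']).as_matrix()
g=lambda x,y,z=.024:R.T@(onz(W,160+x/2.85,100+y/2.85,z,True)-s['tcp_pos'])*1e3
for n,p in dict(nl=(206,106),nr=(500,108),l2=(215,380),r2=(490,380)).items(): print(n,g(*p))
print('inner floor near edge',g(352,118,.005))
```

```text
nl [ 60.9927 -53.6998 162.1348]
nr [ 60.2138  57.9415 162.2426]
l2 [-48.6344 -53.7922 162.1251]
r2 [-48.7821  57.6578 162.2329]
inner floor near edge [ 54.6427   1.7519 181.1879]
```

>>> send_rows([
  [40,0,2,10,0],
  [40,0,2,35,0],
  [40,0,2,65,0],
  [40,0,2,90,0],
  [40,0,2,108,0],
  [40,0,2,118,0],
  [40,0,2,123,0],
  [40,0,2,126,0],
  [40,0,2,127,0],
  [40,0,2,128,0],
  [40,0,2,129,0],
  [40,0,2,129.7,0],
  [40,0,2,130.4,0],
  [40,0,2,130.4,0],
  [40,0,2,130.4,0],
])

```text
time: 28.37
tcp_pos: [0.4703, -0.1221, 0.056]
eef_rot: [0.157, 3.137, -0.0]
wrist_force: [-0.0, -0.2, -2.8]
finger_gap: 0.0515
```

Run:
```python
from h import *
samp(8)
im=snapshot("wrist");cv2.imwrite('pics/w17.png',cv2.resize(im['color'][100:310,160:400],None,fx=2.85,fy=2.85,interpolation=cv2.INTER_CUBIC)[:,:,::-1])
```

```text
t 28.77 F [ 0.147  0.124 -2.97 ] sd [0.641 0.387 0.29 ] tcp [ 0.4703 -0.1221  0.0559] tau [ 1.0000e-03 -3.6359e+01 -1.9623e+01 -2.9000e-02  6.2000e-02  0.0000e+00] Fz [-3.09 -2.66 -3.45 -2.5  -3.29 -2.96 -2.92 -2.89]
```

View pics/w17.png

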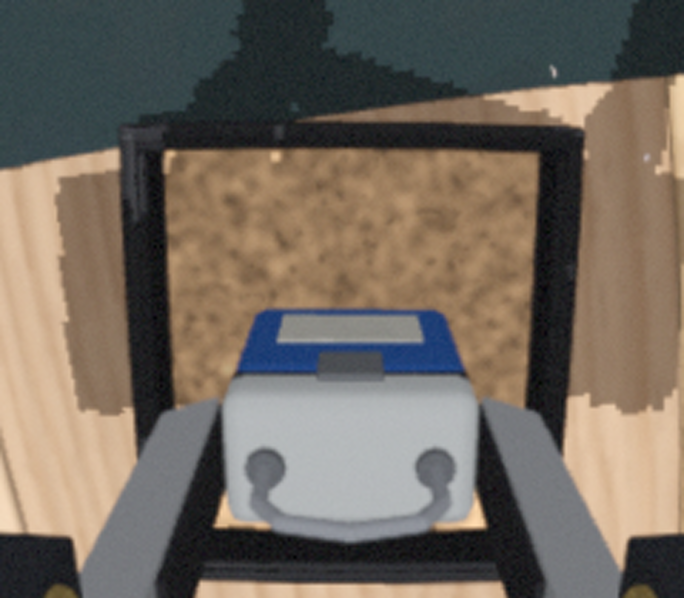

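>>> send_rows([
  [40,0,0,0.4,0],
  [40,0,0,0.8,0],
  [40,0,0,1.2,0],
  [40,0,0,1.5,0],
  [40,0,0,1.5,0],
  [40,0,0,1.5,0],
  [40,0,0,1.5,0],
])

```text
time: 29.4
tcp_pos: [0.4702, -0.122, 0.0543]
eef_rot: [-0.157, -3.138, -0.0]
wrist_force: [0.4, 0.8, -3.0]
finger_gap: 0.0517
```

Run:
```python
from h import *
samp(6)
```

```text
t 29.7 F [ 0.109  0.357 -3.053] sd [0.568 0.196 0.606] tcp [ 0.4703 -0.122   0.0544] tau [ 0.0000e+00 -3.6380e+01 -1.9545e+01 -2.9000e-02  6.2000e-02  0.0000e+00] Fz [-4.06 -3.24 -2.69 -3.32 -2.91 -2.09]
```

>>> send_rows([
  [40,0,0,0.3,0],
  [40,0,0,0.6,0],
  [40,0,0,0.8,0],
  [40,0,0,0.8,0],
  [40,0,0,0.8,0],
])

```text
time: 30.12
tcp_pos: [0.4702, -0.122, 0.0535]
eef_rot: [0.157, 3.138, 0.0]
wrist_force: [-0.7, 1.0, -3.4]
finger_gap: 0.0518
```

Run:
```python
from h import *
samp(5)
```

```text
t 30.37 F [ 0.341  0.407 -3.39 ] sd [0.712 0.263 0.526] tcp [ 0.4702 -0.122   0.0536] tau [-0.0000e+00 -3.6408e+01 -1.9511e+01 -2.9000e-02  6.2000e-02  0.0000e+00] Fz [-3.87 -2.95 -3.6  -3.93 -2.6 ]
```

>>> send_rows([
  [40,0,0,0.3,0],
  [40,0,0,0.6,0],
  [40,0,0,0.8,0],
  [40,0,0,0.8,0],
  [40,0,0,0.8,0],
])

```text
time: 30.78
tcp_pos: [0.4705, -0.1221, 0.0534]
eef_rot: [0.157, 3.137, -0.0]
wrist_force: [-0.8, 0.9, 5.6]
finger_gap: 0.0515
```

Run:
```python
from h import *
samp(5)
```

```text
t 31.03 F [-0.858  0.709  5.967] sd [0.122 0.414 0.427] tcp [ 0.4705 -0.1221  0.0534] tau [-1.5100e-01 -3.2418e+01 -1.7876e+01 -1.2800e-01 -5.9000e-01  3.0000e-03] Fz [6.4  5.65 6.16 6.33 5.29]
```

>>> send_rows([
  [40,0,0,-0.3,0],
  [48,0,0,-0.3,0],
  [52,0,0,-0.3,0],
  [56,0,0,-0.3,0],
  [64,0,0,-0.3,0],
  [74,0,0,-0.3,0],
  [80,0,0,-0.3,0],
  [80,0,0,-0.3,0],
  [80,0,0,-10,0],
  [80,0,0,-30,0],
  [80,0,0,-60,0],
  [80,0,0,-95,0],
  [80,0,0,-130,0],
  [80,0,0,-150,0],
  [80,0,0,-150,0],
  [80,0,0,-150,0],
])

```text
time: 32.37
tcp_pos: [0.4709, -0.1223, 0.2042]
eef_rot: [0.156, 3.135, -0.002]
wrist_force: [-0.0, 0.9, -1.5]
finger_gap: 0.0795
```

Run:
```python
from h import *
np.set_printoptions(precision=4,suppress=True)
samp(2)
im=snapshot("wrist");save(im,'w18');S=snapshot("scene");save(S,'s18');T=snapshot("top");save(T,'t18')
for d in masks_of('wrist','sample_case')[:4]: print(d['p'],d['box'])
```

```text
t 32.47 F [-0.375 -0.391  0.181] sd [0.147 0.257 0.243] tcp [ 0.4696 -0.1217  0.2022] tau [  0.02  -32.885 -24.36   -0.036   0.032  -0.   ] Fz [-0.06  0.42]
0.85 [43.7, 133.1, 111.4, 174.3]
0.63 [136.1, 144.4, 180.2, 199.1]
0.61 [256.5, 177.6, 308.6, 216.5]
0.57 [45.3, 240.2, 96.3, 278.2]
```

View pics/w18.png

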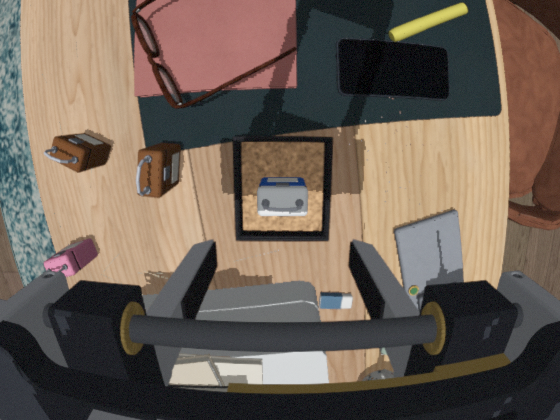

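View pics/s18.png

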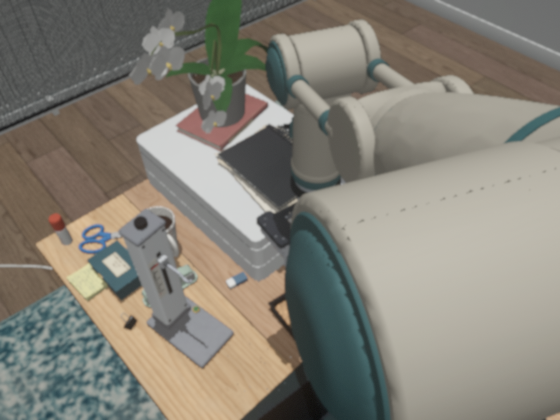

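View pics/t18.png

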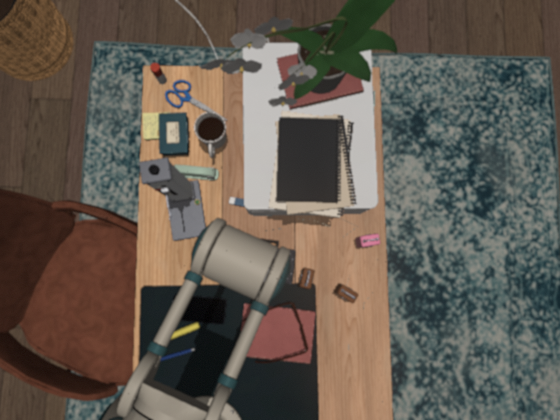

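The case stands upright in the middle of the tray, at wrist pixel (283,196). The hook is back up, and the stapler, mug and eraser look unmoved. The gripper is clear, so I'm handing in.

Run:
```python
from h import *
print(sign_off())
```

```text
the job is handed in; nothing more can be done
None
```

I weighed the blue, white-topped case on the spring scale and stood it in the post tray; I handed in at about 32.5 s. The sign-off gives no verdict, so the results below are from my own checks.

- **Weighing:** I lowered the case onto the hook until the wrist force averaged -0.1 N, lowered it another 0.6 mm, then opened the fingers slowly. It hung free for over three seconds. Wrist pictures over the last second or so agreed to within 0.04 px. Hook travel was about 25 mm, which puts the case at roughly 0.3 kg.
- **Placing:** Lifting it off the hook and setting it down went as planned. The wrist force changed by about 9 N when the case touched the tray.
- **Last checks:**
  - The case is upright and central in the tray.
  - The hook is empty and back at its top position.
  - The stapler, mug and eraser are where they were in the pictures, judged by eye.
  - The gripper is about 15 cm above the case, with no force on it.
- **What disagreed:** The case touched the tray about 1 mm lower than I had worked out. The scene camera put the hook tip about 5 mm away from where the wrist camera did. I went by the wrist view and the foot plate, which agreed with each other.

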